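Pack the square tube and shut the carton flap

ROBOT

A 7-joint arm with a two-finger parallel gripper is mounted at the origin on the work surface. World frame = base frame: x ahead of the robot, y to its left, z up, the work surface at z = 0. Lengths are in mm, angles in rad, forces in N, time in s.
With the tool pointing down it reaches from about 425 to 950 mm from the base axis. Payload 4.7 kg.
Tool frame: the origin (TCP) lies at the very end of the fingers, on their centre line; the grasp point (between the pads) lies 19 mm behind it; z points along the fingers, x is the direction in which the jaws open and shut, and the axes are right-handed (so a half turn about z gives the same grasp; the last joint's range is limited). The gripper opens to 85 mm and grips with 20 to 120 N. Pads are 22 mm wide; open, the fingers measure 114 mm over their backs; the gripper's body (76 mm by 85 mm) begins 54 mm behind the grasp point. The pads swing forward as they close: fully open they stand 13 mm farther back than shut.
Start: joints at [-1.365, 0.469, -0.049, 1.532, 0.024, 1.141, -0.082], TCP at [156.995, 656.507, 231.335] pointing down, gripper open.
Joint ranges: [-2.59, 2.59], [-0.33, 1.99], [-1.39, 1.29], [0.1, 2.45], [-1.04, 4.18], [0.21, 1.99], [-2.66, 2.66]. Speed limits (rad/s): [2.57, 2.57, 3.14, 3.14, 3.14, 3.14, 3.14].

INTERFACE

Orientations are given as a unit quaternion [x, y, z, w].
In Python, from bench import bot gives the robot as it stands. The module is installed in compiled form; this text tells all that it offers.
- The arm moves only by the tool send_rows, never from a script. Its argument "targets" is a list of rows, each a list of 3 entries, a list of its own where there are three numbers: the shift along the tool's x, y, z in mm, then the turn, a rotation vector about the tool's x, y, z in degrees, then the closure, from 0 (fully open) to 1 (shut). In form: [[[tx, ty, tz], [rx, ry, rz], claw], ...]. A call has 1 to 8 rows; each row shifts and turns the commanded pose from where the row before left it, along the tool's axes as they then stand; what a row does not reach is not made up. A row lasts 1/8 s, in which the tool goes at most 62.5 mm and 10.7 degrees, less where a joint would pass 70% of its speed; a pose out of reach is approached as far as the arm can. A call is refused whole if a number of a shift passes 62.5 or a number of a turn 10.7, either way. A call with a gripper value outside its range is refused whole. The fingers move at their own pace and stop on an object; "grip_force" is the grip in N (left out, the last holds). Time passes only in rows, so rows that do not move let the fingers close. It gives the time, the measured TCP pose, the force and the opening at its end, in the units of the state.
- bot.get_obs(): the state, without advancing time (a new reading comes with each control period).
- bot.camera(name): name is "scene" or "top"; returns the picture (420x560x3 uint8, red, green, blue); there is no depth.
- bot.camera_info(name): a dict with "fovy" (degrees; the focal length in pixels is half the picture's height over the tangent of half this angle, whatever the lens; pixels are square), "cx", "cy" (the principal point, pixels), "k1" (the pictures are not rectified: a ray, as slopes to the right and down, at radius r is drawn at 1 + k1 r^2 times it, then the intrinsics apply), "xyz" and "orientation" of the camera in the world. Camera axes: x right, y up, looking along -z (the intrinsics and any distortion apply to the point x, -y, -z); pixel columns grow to the right and rows downward; lengths in mm; the calibration is good to about 2 mm. A picture is of the moment at which its call begins. camera_info takes no time and is no camera call.
- bot.hand_in(): hands the job in, once; it reports no verdict.
The state is a dict: "time_s": time; "joint_positions": joint angles; "dq": joint speeds; "effort": joint torques, N m; "tool_pos": TCP position; "tcp_rot": TCP orientation; "ft_force": force on the tool from outside, world axes, zero at the start; "wrist_torque": the same for the moment, N m; "gripper_width": finger opening in mm.
Only numpy, scipy, OpenCV 4.12 (cv2) and the standard library are available. Lean on these libraries where they do the work, as an engineer would, in place of code of your own. Each camera call takes 0.05 s, during which the arm holds its last target.

TASK

Pull the square aluminium tube out of the grey rack by its free end, set it down flat on the bench in front of the rack, completely clear of it, and let go. Then take it by its middle and lay it down in the two white saddles of the open carton, let go, and swing the carton's flap shut, pressing its free edge down until the tab snaps in behind the front rim and stays shut. Leave the other tubes in the rack and everything else on the bench where they are.

Things in the scene. Friction and masses are not known exactly. Their poses are not given: they have to be found in the camera images.
- bar_mid (a point): Centre of the loose square aluminium tube, 44 x 44 mm section, 180 mm long along its y axis, about 0.4 kg. It starts flat on the bench in any one of the rack's tunnels, 52 to 68 mm of it sticking out of the rack's front, within 0.05 rad of the rack's y axis. The rack's two other tubes have other sections: round, and flat.
- rack: Grey plastic rack, fixed, 270 (x) x 120 (y) x 56 mm high; origin at the centre of its underside. Three tunnels along y, at x = -88, 0 and +88 mm, each 82 mm wide and 50 mm high inside, without a floor: tubes lie on the bench. The open front where the tubes stick out is at y = -60 mm; pull them out towards -y.
- carton: Brown board carton, fixed, 200 (x) x 176 (y) mm, walls 5 mm thick and 72 mm high; origin at the centre of its underside. The flap is hinged on the rim at y = -88 mm; the front rim at y = +88 mm has an inward bead that catches the tab. Two white saddles at the ends in x rise to 43 mm above the bench. A packed round tube lies along the hinge side, 44 mm high.
- seat (a point): Where the square tube's centre belongs in the saddles, 34 mm above the bench (its underside at 12 mm). Axes as the carton's: the tube lies along x, in a slot 50 mm wide (y) and 190 mm long (x). Between the saddles is a free bay 90 mm long for fingers at the tube's middle; it reaches 60 mm either way in y from here, floor 5 mm above the bench.
- hinge (a point): Middle of the flap's hinge line, on the carton's rim at its y = -88 mm, 72 mm above the bench. Axes as the carton's; the hinge line is x, and the shut flap reaches from here towards +y.
- flap (a joint): Flap angle, rad: 0 shut, growing as it opens up and back; starts at 2.15 to 2.45, leaning away from the carton. Stiff hinge: it stays at any angle, 1 to 3 N at the free edge move it. Plate 200 mm along the hinge, 178 mm to the free edge, 5 mm thick. Near 0.13 the tab meets the rim's bead; some 5 to 8 N pressed down near the free edge snap it past, to 0.
- flap_edge (a point): Point on the flap's outer face (back when open, top when shut), mid-length, 155 mm from the hinge, 23 mm from the free edge, 5 mm off the hinge plane. z: outward normal; y: from hinge to free edge. On the inner side near the free edge the flap carries a springy tab, 120 mm wide and 36 mm deep, square to the plate.
- flat_tube: Bystander: the flat aluminium tube in the rack, 60 x 30 mm section, 180 mm long along its y axis; origin at the centre of its underside.
- round_tube: Bystander: the round aluminium tube in the rack, 44 mm diameter, 180 mm long along its y axis; origin at the bottom of its middle.
- spool: Bystander: red spool, flanges 90 mm across, 62 mm high; origin at the centre of its underside.
- tape_roll: Bystander: paper tape roll, 90 mm across, 25 mm high; origin at the centre of its underside.
- screwdriver: Bystander: screwdriver lying on the bench, 190 mm long.
- tin: Bystander: steel tin, 70 mm across, 110 mm high; origin at the centre of its underside.
- small_box: Bystander: small cardboard box, 100 x 70 x 50 mm; origin at the centre of its underside.
- bowl: Bystander: grey plastic bowl, 100 mm across, 50 mm high; origin at the centre of its underside.
- bar_end_a (a point): Centre of the square tube's end face at its y = -90 mm.
- bar_end_b (a point): Centre of the square tube's end face at its y = +90 mm.
- bar: The loose square tube again; origin at the centre of its underside, axes as bar_mid.
Not all that is in view belongs to the job. What is shaped like the bar but blue is not meant.

How it is judged (in metres and radians):
On the way, in this order (a step that is already met when the one before it is completed fails the run):
1. the square tube lies on the bench in front of the rack, clear of it, and has been let go (y of each of bar_end_a, bar_end_b in the frame of rack below -0.064 m and height (world z) of bar_mid below 0.027 m and linear speed of bar below 0.02 m/s and contact force between the fingers and bar below 0.3 N), for 0.2 s.
2. the square tube lies in both saddles of the open carton and has been let go (x of bar_mid in the frame of seat between -0.01 and 0.01 m and y of bar_mid in the frame of seat between -0.007 and 0.007 m and z of bar_mid in the frame of seat between -0.006 and 0.006 m and angle between the y axis of bar_mid and the x axis of seat, either way round below 0.06 rad and contact force between the fingers and bar below 0.3 N and value of joint flap above 0.4 rad), for 0.2 s.
3. the flap is shut with its tab behind the rim (value of joint flap below 0.04 rad), for 0.2 s.
At the end, for the whole second after the job is handed in: The square tube lies at rest in the saddles (its centre within 10 mm along and 7 mm across the seat, 6 mm in height, within 0.06 rad of its direction) and the flap is shut and stays shut (below 0.04 rad) with the robot touching nothing (x of bar_mid in the frame of seat between -0.01 and 0.01 m and y of bar_mid in the frame of seat between -0.007 and 0.007 m and z of bar_mid in the frame of seat between -0.006 and 0.006 m and angle between the y axis of bar_mid and the x axis of seat, either way round below 0.06 rad and value of joint flap below 0.04 rad and linear speed of bar below 0.02 m/s).
It fails at once if one of the other tubes in the rack is moved by more than 30 mm (distance of any of flat_tube, round_tube from where it was at the start of the episode above 0.03 m).
It fails at once if another loose thing on the bench is moved by more than 30 mm (distance of any of spool, tape_roll, screwdriver, tin, small_box, bowl from where it was at the start of the episode above 0.03 m).
It also fails if it takes over 72 s, if anything falls off the work surface, if the arm or the gripper's body presses on something with over 40 N, if the wrist force passes 120 N, or if a joint passes its speed limit or range.

## Working session

There is one attempt and no reset: what is moved stays moved. The work goes in short steps, Python scripts to look and compute and a tool call to move; the robot and the scene stay as the last step left them, time stands still between calls to the robot, and variables do not carry over. Pictures are saved under pics/ and viewed, and the job is handed in when it is done.

Besides the shell and the picture viewer there is one more tool, called after "Call:" by a JSON object that holds its "op" and its "data". send_rows: Moves the arm, as the interface text tells. Its arguments: {"type":"object","properties":{"targets":{"type":"array","items":{"type":"array"}},"grip_force":{"type":"number"}},"required":["targets"]}

```bash
mkdir -p pics; ls
python3 - <<'E'
from bench import bot
import cv2
for n in("scene","top"):
    im=bot.camera(n); cv2.imwrite(f"pics/{n}0.png",im[:,:,::-1]); print(n,bot.camera_info(n))
print(bot.get_obs())
E
```

```text
pics
scene {'fovy': 53.117897973876765, 'cx': 279.3743607773075, 'cy': 209.76302609409592, 'k1': -0.06080030339188356, 'xyz': array([1130.33690047, -120.95562163,  915.6551309 ]), 'orientation': array([0.25497363, 0.18284335, 0.56208495, 0.76525634])}
top {'fovy': 53.25516772703062, 'cx': 285.6836948926586, 'cy': 208.7714059340937, 'k1': -0.01331970241453438, 'xyz': array([ 327.15431093,   75.56027256, 1254.76286389]), 'orientation': array([-0.06999969,  0.06173381,  0.70686037, -0.70116859])}
{'time_s': 0.1, 'joint_positions': array([-1.36487321,  0.46938704, -0.04860203,  1.53358815,  0.02407666,
        1.14100678, -0.0823038 ]), 'dq': array([-3.48735960e-04, -3.10282454e-03, -4.93955706e-04, -4.36700024e-03,
        6.63933542e-04, -2.54414809e-05, -2.24413780e-03]), 'effort': array([ 9.40493301e-04, -5.11519647e+01, -4.69020254e-02, -2.38391751e+01,
        1.07680380e-02,  4.37155584e-03,  1.35270926e-05]), 'tool_pos': array([156.9050743 , 655.96022637, 230.34288765]), 'tcp_rot': array([ 7.85063207e-01,  6.19415004e-01, -6.96163159e-04,  5.74250487e-04]), 'ft_force': array([0.82926222, 0.04912525, 0.33174513]), 'wrist_torque': array([-0.00302279, -0.02404096,  0.06222779]), 'gripper_width': 85.59978898468766}
```

View pics/scene0.png

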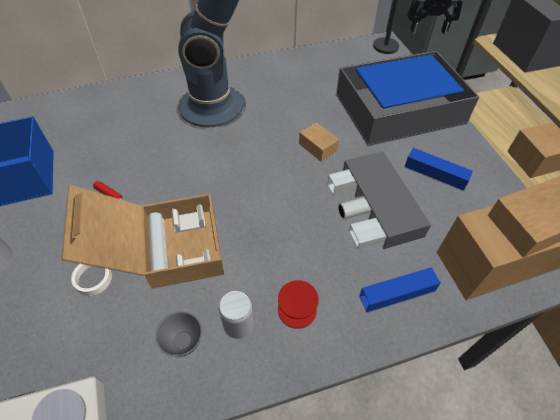

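View pics/top0.png

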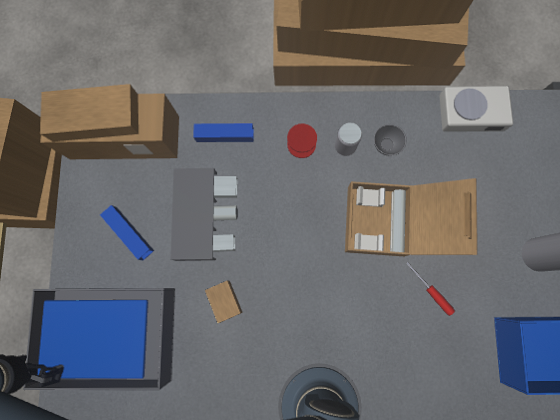

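Candidates sticking out of the rack: top (226,186) wide, (225,213) round, (224,243) narrower. Blue bars at (224,132) and (126,232) are excluded. I'll enlarge these to confirm.

```bash
cat > h.py <<'E'
import numpy as np, cv2
from scipy.spatial.transform import Rotation as R
from bench import bot
def cam(n):
    c=bot.camera_info(n); f=210/np.tan(np.radians(c['fovy']/2))
    K=np.array([[f,0,c['cx']],[0,f,c['cy']],[0,0,1.]]); return K,np.array([c['k1'],0,0,0.]),R.from_quat(c['orientation']).as_matrix(),np.array(c['xyz'])
def ray(n,uv):
    K,d,Rm,o=cam(n); p=cv2.undistortPoints(np.array(uv,float).reshape(-1,1,2),K,d).reshape(-1,2)
    v=np.c_[p[:,0],-p[:,1],-np.ones(len(p))]@Rm.T; return o,v/np.linalg.norm(v,axis=1)[:,None]
def onz(n,uv,z):
    o,v=ray(n,uv); return o+v*((z-o[2])/v[:,2])[:,None]
def proj(n,P):
    K,d,Rm,o=cam(n); q=(np.atleast_2d(P)-o)@Rm; q=q*[1,-1,-1]
    return cv2.projectPoints(q.reshape(-1,1,3).astype(float),np.zeros(3),np.zeros(3),K,d)[0].reshape(-1,2)
def tri(uvs,uvt):
    o1,v1=ray("scene",uvs);o2,v2=ray("top",uvt);out=[]
    for a,b in zip(v1,v2):
        A=np.c_[a,-b]; s=np.linalg.lstsq(A,o2-o1,rcond=None)[0]; p,q=o1+a*s[0],o2+b*s[1]; out.append(np.r_[(p+q)/2,np.linalg.norm(p-q)])
    return np.array(out)
def crop(n,x0,y0,x1,y1,s,name,im=None):
    im=bot.camera(n)[:,:,::-1] if im is None else im
    c=cv2.resize(im[y0:y1,x0:x1],None,fx=s,fy=s,interpolation=cv2.INTER_CUBIC); cv2.imwrite(f"pics/{name}.png",c); return im
E
python3 - <<'E'
from h import *
a=cv2.imread('pics/top0.png');b=cv2.imread('pics/scene0.png')
crop('top',165,160,255,270,5,'tr',a);crop('scene',310,140,440,260,5,'sr',b);crop('top',335,165,490,265,5,'tc',a);crop('scene',55,175,235,295,4,'sc',b)
E
```

```text
(no output)
```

View pics/tr.png

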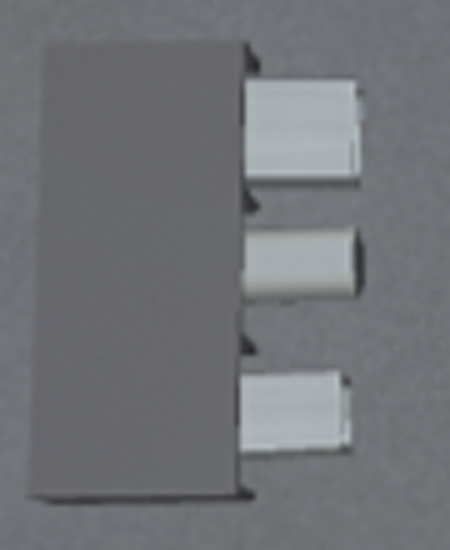

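View pics/sr.png

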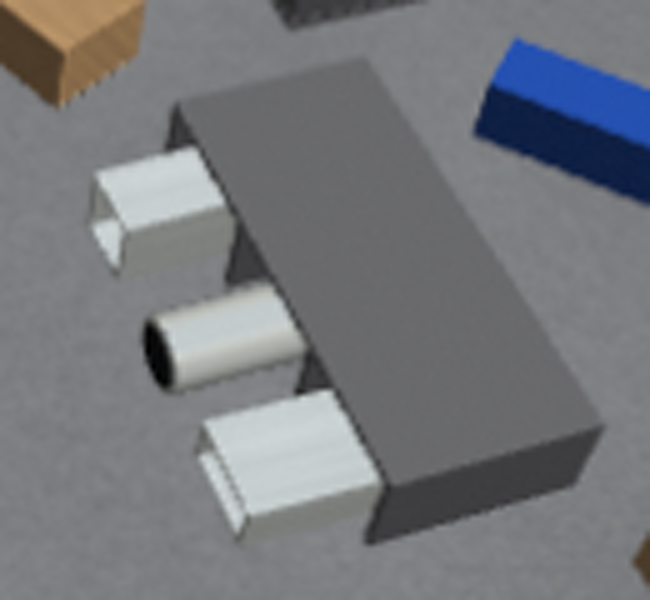

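View pics/tc.png

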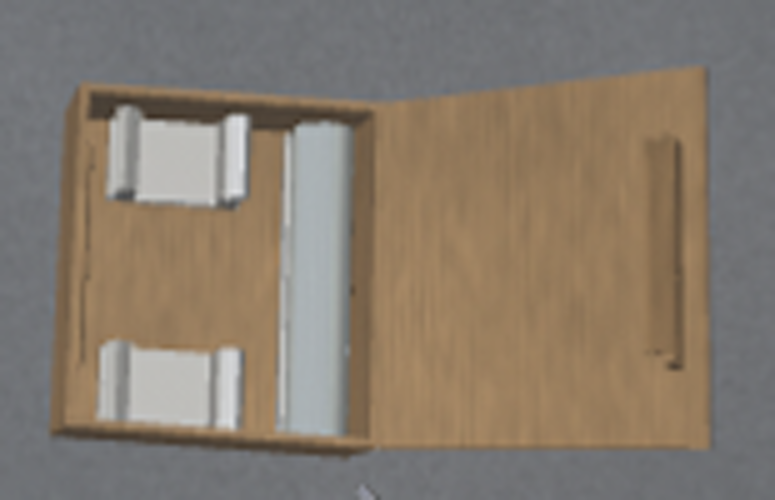

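View pics/sc.png

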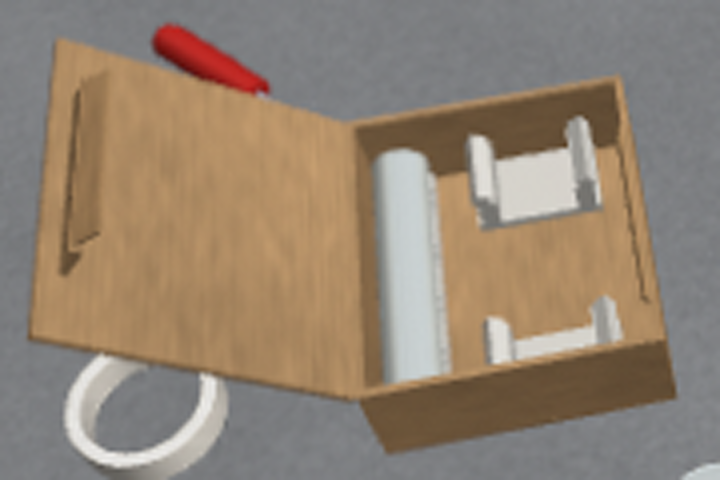

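Run:
```python
from h import *
np.set_printoptions(precision=1,suppress=True)
T=lambda l:np.array(l)/5+[165,160]; S=lambda l:np.array(l)/5+[310,140]
t=[[341,373],[341,449],[241,376],[241,450]]; s=[[97,178],[127,220],[195,149],[231,206]]
print("bar top44",onz('top',T(t),44)); print(onz('scene',S(s),44)); print(tri(S(s),T(t)))
print("rack top56",onz('top',T([[245,43],[238,494],[45,43],[33,494]]),56)); print(onz('scene',S([[178,103],[392,485],[365,58],[603,425]]),56))
T=lambda l:np.array(l)/5+[335,165]; S=lambda l:np.array(l)/4+[55,175]
t=[[78,85],[52,433],[375,103],[372,447]]; s=[[668,343],[620,78],[360,397],[352,123]]
# order: (x far,front),(x near,front),(x far,hinge),(x near,hinge)
print("carton72",onz('top',T(t),72)); print(onz('scene',S(s),72)); print(tri(S(s),T(t)))
t=[[708,68],[708,447]]; s=[[28,338],[58,40]]
print("flap free",tri(S(s),T(t)))
t=[[112,108],[248,116],[128,203],[240,207],[103,343],[240,350]]
print("saddle tops",onz('top',T(t),43))
```

```text
bar top44 [[480.6 242.4  44. ]
 [436.4 241.7  44. ]
 [479.3 300.8  44. ]
 [436.2 299.7  44. ]]
[[444.6 246.5  44. ]
 [477.6 250.9  44. ]
 [440.7 306.9  44. ]
 [485.1 309.2  44. ]]
[[474.8 234.   81.7   6.7]
 [443.8 257.9   1.9  21.9]
 [473.2 290.2  84.5   6.3]
 [445.3 321.2  -6.4  25.4]]
rack top56 [[677.1 301.2  56. ]
 [410.  298.6  56. ]
 [678.4 420.8  56. ]
 [410.9 416.3  56. ]]
[[415.5 305.6  56. ]
 [682.2 306.5  56. ]
 [414.3 422.4  56. ]
 [681.8 424.7  56. ]]
carton72 [[ 627.9 -100.4   72. ]
 [ 426.2  -78.6   72. ]
 [ 615.5 -271.9   72. ]
 [ 416.8 -258.    72. ]]
[[ 635.2  -96.7   72. ]
 [ 435.8  -82.5   72. ]
 [ 618.1 -270.9   72. ]
 [ 421.  -252.4   72. ]]
[[ 630.2  -99.    64.6    5.2]
 [ 427.   -81.1   60.9    2. ]
 [ 616.2 -272.1   69.2    1.3]
 [ 417.4 -255.8   68.9    5.9]]
flap free [[ 604.6 -411.   186.9    5.2]
 [ 406.6 -392.8  187.8    5. ]]
saddle tops [[ 621.  -124.4   43. ]
 [ 615.3 -204.8   43. ]
 [ 563.4 -131.6   43. ]
 [ 560.4 -197.3   43. ]
 [ 480.6 -113.7   43. ]
 [ 475.8 -193.1   43. ]]
```

Square tube = near-x one, top (224,243) / scene (342,182): its visible top is 44 mm wide and its mouth is square. The one at top (226,186) is about 60 mm wide and flat, and (225,213) is round. First I'll yaw the jaws to world x.

Call:
{"op": "send_rows", "data": {"targets": [[[0,0,0],[0,0,10.5],0],[[0,0,0],[0,0,10.5],0],[[0,0,0],[0,0,10.5],0],[[0,0,0],[0,0,10.5],0],[[0,0,0],[0,0,10.5],0],[[0,0,0],[0,0,10.5],0],[[0,0,0],[0,0,10.5],0],[[0,0,0],[0,0,3],0]]}}

```text
time_s: 1.1
tool_pos: [156.7, 656.2, 230.7]
tcp_rot: [1.0, -0.001, -0.0, 0.001]
ft_force: [0.2, -0.1, -0.4]
gripper_width: 85.3
```

Call:
{"op": "send_rows", "data": {"targets": [[[30,39,0],[0,0,0],0],[[30,39,0],[0,0,0],0],[[30,39,0],[0,0,0],0],[[30,39,0],[0,0,0],0],[[30,39,0],[0,0,0],0],[[30,39,0],[0,0,0],0],[[30,39,0],[0,0,0],0],[[30,39,0],[0,0,0],0]]}}

```text
time_s: 2.1
tool_pos: [397.8, 343.2, 231.1]
tcp_rot: [1.0, 0.001, -0.0, 0.0]
ft_force: [0.3, 0.1, -0.5]
gripper_width: 85.7
```

Call:
{"op": "send_rows", "data": {"targets": [[[30,39,0],[0,0,0],0],[[30,39,0],[0,0,0],0],[[0,0,0],[0,0,0],0],[[0,0,0],[0,0,0],0]]}}

```text
time_s: 2.6
tool_pos: [456.8, 267.2, 231.0]
tcp_rot: [1.0, 0.001, -0.0, -0.0]
ft_force: [0.1, 0.1, -0.7]
gripper_width: 85.2
```

Run:
```python
from h import *
b=cv2.imread('pics/scene0.png');a=cv2.imread('pics/top0.png')
crop('top',345,178,415,258,9,'tc2',a);crop('scene',140,190,230,290,7,'sc2',b)
o=bot.get_obs(); print(o['tool_pos'],R.from_quat(o['tcp_rot']).as_matrix().round(3),o['joint_positions'])
```

```text
[456.78031874 267.18403838 230.98433082] [[ 1.     0.001 -0.001]
 [ 0.001 -1.     0.   ]
 [-0.001 -0.    -1.   ]] [-0.97420175  0.23860222  0.43788947  1.8988926  -0.11794515  1.02965563
 -0.48508134]
```

View pics/tc2.png

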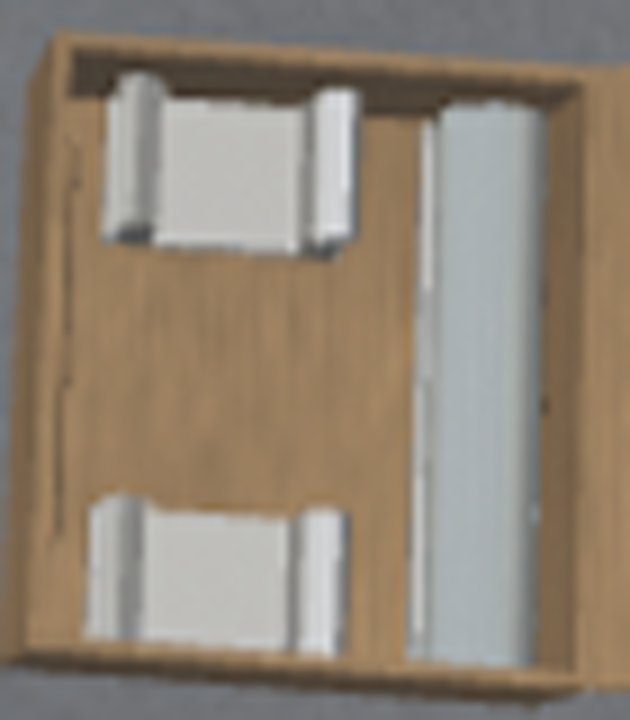

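View pics/sc2.png

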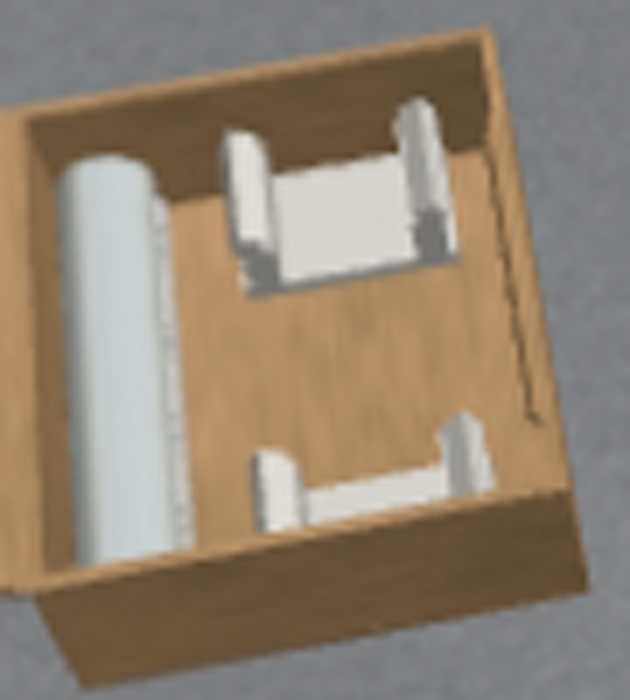

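Run:
```python
from h import *
np.set_printoptions(precision=1,suppress=True)
T=lambda l:np.array(l)/9+[345,178]; S=lambda l:np.array(l)/7+[140,190]
th=-0.082; c=np.array([524.6,-176.2]); M=np.array([[np.cos(th),-np.sin(th)],[np.sin(th),np.cos(th)]])
def loc(P): return (P[:,:2]-c)@M
# top: far saddle bay-edge floor corners L(front),R(hinge); near saddle
t=T([[155,240],[300,250],[140,508],[290,518]]); p=onz('top',t,12);print(p,loc(p)+0)
# scene: near-x saddle bay edge floor: R=front, L=hinge
s=S([[415,258],[282,282],[400,165],[272,182]]);p=onz('scene',s,12);print(p,loc(p))
# tops of posts z=43
p=onz('top',T([[140,72],[340,88],[110,495],[330,508]]),43);print('tops',p,loc(p))
p=onz('scene',S([[415,98],[240,132],[462,412],[275,452]]),43);print(p,loc(p))
# rim inner/outer in top for same-view offset
p=onz('top',T([[62,32],[5,662],[585,70],[580,695]]),72);print('rim',loc(p))
p=onz('scene',S([[575,487],[488,28],[38,590],[22,112]]),72);print('rim s',loc(p))
```

```text
[[ 572.3 -141.9   12. ]
 [ 568.4 -190.3   12. ]
 [ 481.9 -133.2   12. ]
 [ 478.1 -182.7   12. ]] [[ 44.7  38.1]
 [ 44.8 -10.5]
 [-46.1  39.3]
 [-45.8 -10.3]]
[[ 484.  -128.8   12. ]
 [ 480.  -178.    12. ]
 [ 440.1 -126.    12. ]
 [ 433.5 -174.    12. ]] [[-44.4  43.9]
 [-44.3  -5.5]
 [-88.3  43.1]
 [-90.9  -5.3]]
tops [[ 622.7 -133.8   43. ]
 [ 616.7 -199.4   43. ]
 [ 482.3 -118.5   43. ]
 [ 477.5 -189.3   43. ]] [[ 94.3  50.3]
 [ 93.7 -15.6]
 [-46.8  54. ]
 [-45.9 -16.9]]
[[ 434.8 -114.6   43. ]
 [ 431.2 -179.8   43. ]
 [ 574.5 -125.5   43. ]
 [ 571.3 -190.2   43. ]] [[-94.5  54. ]
 [-92.8 -11.3]
 [ 45.6  54.6]
 [ 47.7 -10.1]]
rim [[  98.3   80.3]
 [-105.9   88.8]
 [  97.9  -88. ]
 [-103.   -90.5]]
rim s [[100.7  89.1]
 [-98.   85.6]
 [101.2 -85.8]
 [-96.1 -84.1]]
```

Call:
{"op": "send_rows", "data": {"targets": [[[0,1,40],[0,0,0],0],[[0,0,40],[0,0,0],0],[[0,0,40],[0,0,0],0],[[0,0,30],[0,0,0],0],[[2,0,30],[0,0,0],0],[[0,0,0],[0,0,0],0],[[0,0,0],[0,0,0],0]]}}

```text
time_s: 3.48
tool_pos: [459.3, 266.9, 52.0]
tcp_rot: [1.0, 0.001, 0.0, -0.0]
ft_force: [0.1, 0.1, -0.0]
gripper_width: 85.5
```

Call:
{"op": "send_rows", "data": {"targets": [[[0,0,20],[0,0,0],0],[[0,0,20],[0,0,0],0],[[0,0,0],[0,0,0],0],[[0,0,0],[0,0,0],1],[[0,0,0],[0,0,0],1],[[0,0,0],[0,0,0],1],[[0,0,0],[0,0,0],1],[[0,0,0],[0,0,0],1]], "grip_force": 40}}

```text
time_s: 4.47
tool_pos: [460.0, 266.3, 12.5]
tcp_rot: [1.0, 0.001, 0.001, -0.001]
ft_force: [-0.7, -0.5, 6.1]
gripper_width: 43.7
```

Run:
```python
from h import *
im=crop('scene',290,120,430,260,5,'g1')
print(bot.get_obs()['gripper_width'],bot.get_obs()['ft_force'],bot.get_obs()['tool_pos'])
```

```text
43.597946398989066 [-0.69069977 -0.3063595   6.69562309] [459.98738392 266.24361391  12.52695602]
```

View pics/g1.png

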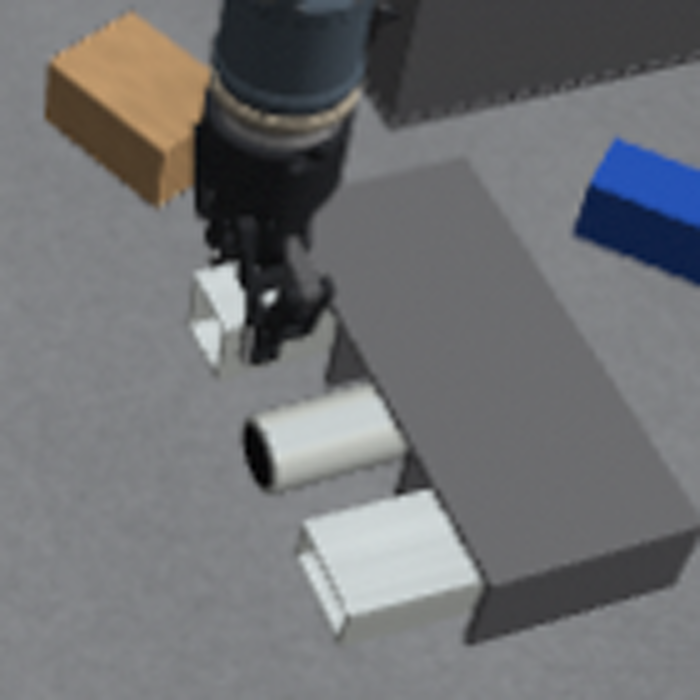

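Gripped the square tube at its end (width 43.7). Now I'll pull it out 168 mm along -y.

Call:
{"op": "send_rows", "data": {"targets": [[[0,10,0],[0,0,0],1],[[0,22,0],[0,0,0],1],[[0,25,0],[0,0,0],1],[[0,25,0],[0,0,0],1],[[0,25,0],[0,0,0],1],[[0,25,0],[0,0,0],1],[[0,25,0],[0,0,0],1],[[0,10,0],[0,0,0],1]]}}

```text
time_s: 5.52
tool_pos: [460.8, 99.7, 12.5]
tcp_rot: [1.0, -0.0, 0.001, -0.002]
ft_force: [0.6, 7.7, 5.5]
gripper_width: 43.8
```

Call:
{"op": "send_rows", "data": {"targets": [[[0,0,0],[0,0,0],1],[[0,0,0],[0,0,0],0],[[0,0,0],[0,0,0],0],[[0,0,0],[0,0,0],0],[[0,0,0],[0,0,0],0]]}}

```text
time_s: 6.15
tool_pos: [459.3, 98.8, 11.2]
tcp_rot: [1.0, 0.0, -0.0, 0.0]
ft_force: [-0.2, 0.4, 0.1]
gripper_width: 85.0
```

Call:
{"op": "send_rows", "data": {"targets": [[[0,0,-20],[0,0,0],0],[[0,0,-30],[0,0,0],0],[[0,-30,-30],[0,0,0],0],[[0,-30,-20],[0,0,0],0],[[0,-8,0],[0,0,0],0],[[0,0,0],[0,0,0],0]]}}

```text
time_s: 6.9
tool_pos: [458.7, 166.4, 110.4]
tcp_rot: [1.0, 0.001, -0.001, 0.0]
ft_force: [-0.0, 0.4, -0.7]
gripper_width: 85.5
```

Run:
```python
from h import *
im=bot.camera('scene')[:,:,::-1]; cv2.imwrite('pics/s2.png',im)
im=bot.camera('top')[:,:,::-1]; cv2.imwrite('pics/t2.png',im); crop('top',165,170,335,280,4,'t2c',im)
```

```text
(no output)
```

View pics/s2.png

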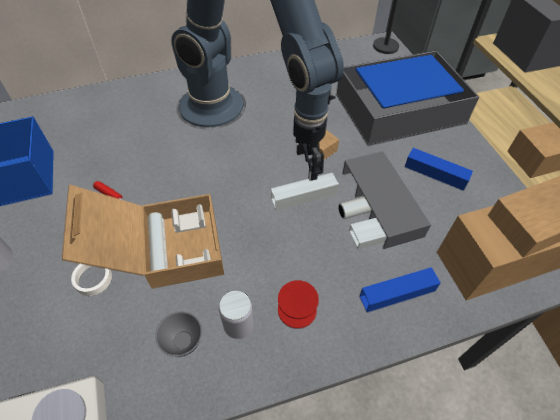

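View pics/t2c.png

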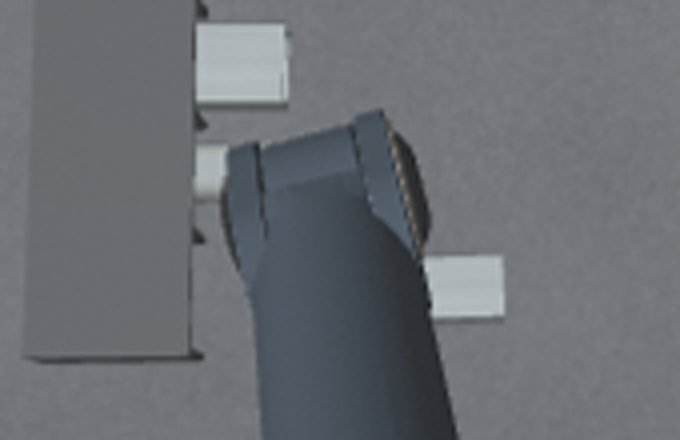

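Tube lies free in front of the rack, its -y end at top (291,242) and scene (271,198), clear of the rack. Now I'll locate both ends.

Run:
```python
from h import *
np.set_printoptions(precision=1,suppress=True)
im=cv2.imread('pics/s2.png'); crop('scene',260,160,350,220,8,'s2c',im)
print(onz('top',[[291,233.7],[291,249.5]],44))
```

```text
[[481.8  74.   44. ]
 [435.9  74.4  44. ]]
```

View pics/s2c.png

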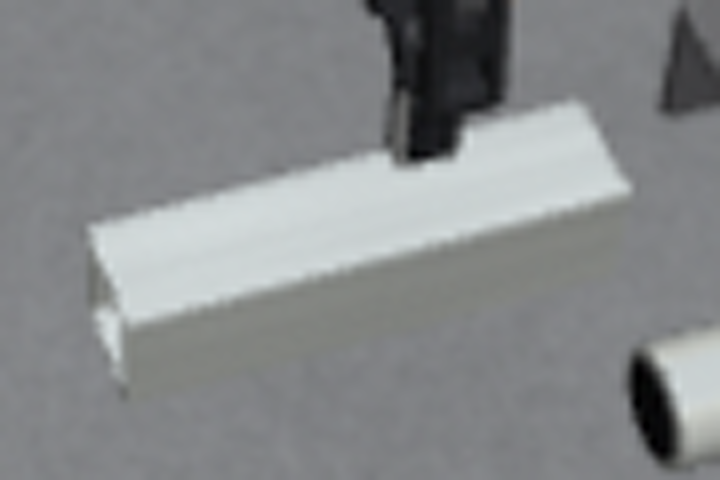

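Run:
```python
from h import *
np.set_printoptions(precision=1,suppress=True)
p=onz('scene',np.array([[92,228],[125,325],[632,190],[575,103]])/8+[260,160],44); print(p,p.mean(0))
```

```text
[[441.5  80.7  44. ]
 [484.1  79.1  44. ]
 [479.6 260.6  44. ]
 [437.3 256.8  44. ]] [460.6 169.3  44. ]
```

Call:
{"op": "send_rows", "data": {"targets": [[[1,0,30],[0,0,0],0],[[0,0,30],[0,0,0],0],[[0,0,25],[0,0,0],0],[[0,0,13],[0,0,0],0],[[0,0,0],[0,0,0],1],[[0,0,0],[0,0,0],1],[[0,0,0],[0,0,0],1],[[0,0,0],[0,0,0],1]], "grip_force": 50}}

```text
time_s: 8.0
tool_pos: [460.2, 166.8, 14.2]
tcp_rot: [1.0, 0.0, -0.0, -0.0]
ft_force: [-2.3, -0.0, 6.3]
gripper_width: 43.7
```

Call:
{"op": "send_rows", "data": {"targets": [[[0,0,0],[0,0,0],1],[[0,0,-30],[0,0,0],1],[[0,0,-40],[0,0,0],1],[[0,0,-40],[0,0,0],1],[[0,0,-40],[0,0,0],1],[[0,0,0],[0,0,0],1],[[0,0,0],[0,0,0],1]]}}

```text
time_s: 8.88
tool_pos: [459.0, 166.5, 162.0]
tcp_rot: [1.0, 0.001, -0.001, 0.0]
ft_force: [-0.3, -0.2, -5.7]
gripper_width: 42.8
```

Call:
{"op": "send_rows", "data": {"targets": [[[8,40,0],[0,0,0],1],[[8,40,0],[0,0,0],1],[[8,41,0],[0,0,0],1],[[8,41,0],[0,0,0],1],[[8,41,0],[0,0,0],1],[[9,41,0],[0,0,0],1],[[9,41,0],[0,0,0],1],[[9,41,0],[0,0,0],1]]}}

```text
time_s: 9.88
tool_pos: [526.4, -159.9, 160.7]
tcp_rot: [1.0, 0.0, -0.002, -0.0]
ft_force: [1.4, 0.6, -6.0]
gripper_width: 43.5
```

Call:
{"op": "send_rows", "data": {"targets": [[[0,0,0],[0,0,10.5],1],[[0,0,0],[0,0,10.5],1],[[0,0,0],[0,0,10.5],1],[[0,0,0],[0,0,10.5],1],[[0,0,0],[0,0,10.5],1],[[0,0,0],[0,0,10.5],1],[[0,0,0],[0,0,10.5],1],[[0,0,0],[0,0,10.5],1]]}}

```text
time_s: 10.88
tool_pos: [526.2, -158.6, 160.9]
tcp_rot: [0.741, -0.671, -0.002, 0.001]
ft_force: [-0.5, -0.3, -5.4]
gripper_width: 43.3
```

Call:
{"op": "send_rows", "data": {"targets": [[[0,0,0],[0,0,10.5],1],[[0,0,0],[0,0,0.2],1],[[0,0,20],[0,0,0],1],[[0,0,20],[0,0,0],1],[[0,0,20],[0,0,0],1],[[0,0,0],[0,0,0],1],[[0,0,0],[0,0,0],1]]}}

```text
time_s: 11.75
tool_pos: [527.9, -159.7, 103.4]
tcp_rot: [-0.678, 0.735, -0.0, 0.0]
ft_force: [-0.1, -0.0, -6.3]
gripper_width: 43.2
```

Run:
```python
from h import *
o=bot.get_obs(); print(o['tool_pos'],R.from_quat(o['tcp_rot']).as_matrix().round(3),o['joint_positions'].round(2),o['gripper_width'])
im=bot.camera('scene')[:,:,::-1]; cv2.imwrite('pics/s3.png',im);crop('scene',130,180,240,290,7,'s3c',im)
im=bot.camera('top')[:,:,::-1]; cv2.imwrite('pics/t3.png',im); crop('top',335,165,425,265,7,'t3c',im)
```

```text
[ 527.93738393 -159.65605725  103.40533288] [[-0.081 -0.997  0.   ]
 [-0.997  0.081 -0.   ]
 [ 0.    -0.    -1.   ]] [-0.43  0.56  0.88  1.99 -0.57  0.86 -0.89] 43.21402275747384
```

View pics/s3c.png

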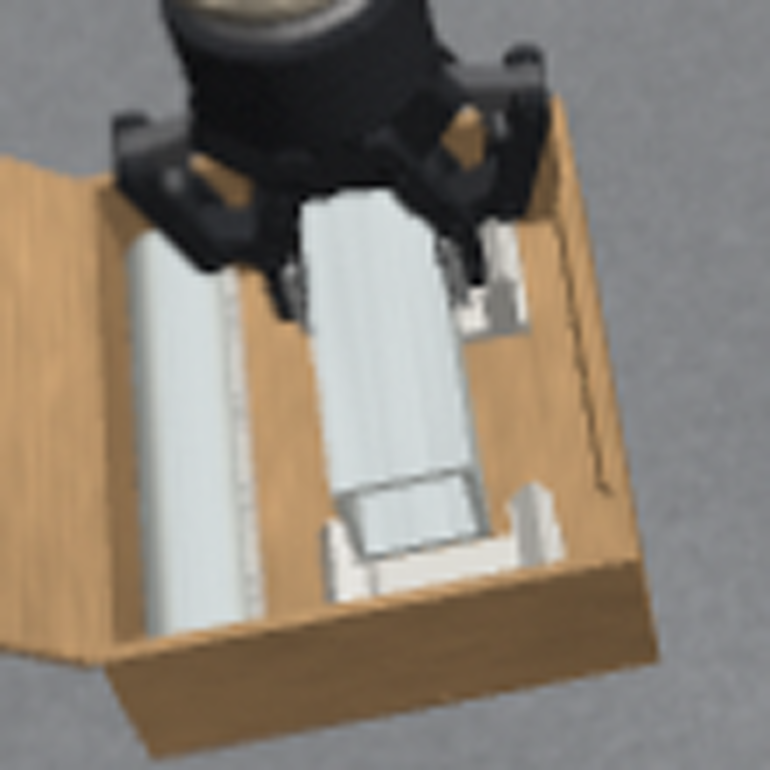

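View pics/t3c.png

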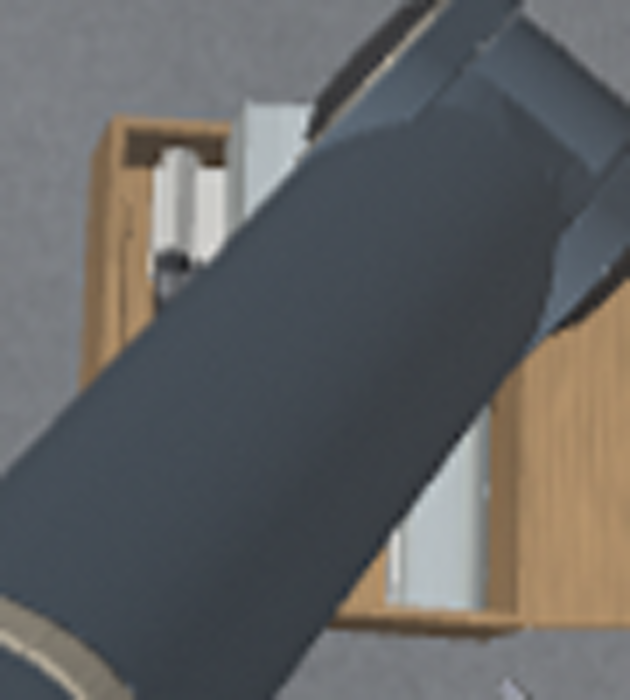

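Run:
```python
from h import *
np.set_printoptions(precision=1,suppress=True)
S=lambda l:np.array(l)/7+[130,180]
th=-0.082; c=np.array([524.6,-176.2]); M=np.array([[np.cos(th),-np.sin(th)],[np.sin(th),np.cos(th)]])
loc=lambda P:(P[:,:2]-c)@M
z0=103.4-13.5
print("tool loc",loc(np.array([[527.9,-159.7,0]])))
print('end top',loc(onz('scene',S([[340,495],[470,468]]),z0+44)))
print('end bot',loc(onz('scene',S([[365,558],[490,533]]),z0)))
print('slot near floor edge',loc(onz('scene',S([[370,590],[520,563]]),12)))
T=lambda l:np.array(l)/7+[335,165]
print('top far end',loc(onz('top',T([[245,103],[312,105],[245,165]]),z0+44)))
```

```text
tool loc [[ 1.9 16.7]]
end top [[95.1  1.1]
 [94.  41.6]]
end bot [[92.2  1.2]
 [91.6 41.7]]
slot near floor edge [[57.6 -8. ]
 [58.1 44.7]]
top far end [[90.6 38.9]
 [91.7 12.7]
 [65.5 38. ]]
```

Scene and top agree after allowing for their biases: the tube should go about 2 mm towards the hinge and 2 mm towards -x. I'll correct that and lower it.

Call:
{"op": "send_rows", "data": {"targets": [[[2.2,1.8,0],[0,0,0],1],[[0,0,15],[0,0,0],1],[[0,0,15],[0,0,0],1],[[0,0,10],[0,0,0],1],[[0,0,0],[0,0,0],1],[[0,0,0],[0,0,0],1]]}}

```text
time_s: 12.6
tool_pos: [525.9, -161.6, 63.4]
tcp_rot: [-0.678, 0.735, -0.0, 0.0]
ft_force: [-0.3, 0.2, -6.2]
gripper_width: 43.5
```

Run:
```python
from h import *
o=bot.get_obs(); print(o['tool_pos'],o['ft_force'])
im=crop('scene',130,180,240,290,7,'s4c')
```

```text
[ 525.93314251 -161.56925804   63.36696163] [-0.2972017   0.23056058 -6.16018418]
```

View pics/s4c.png

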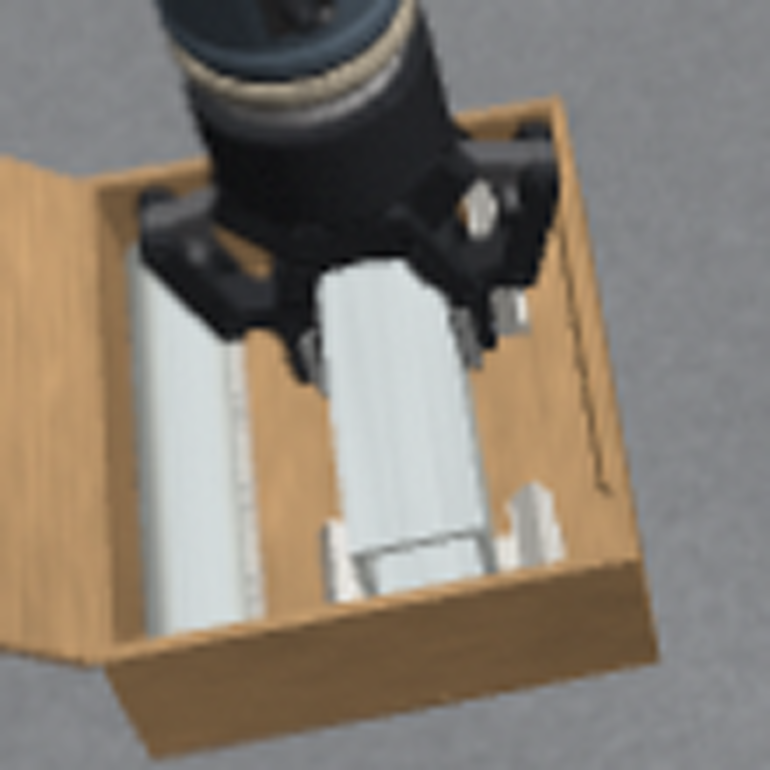

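Run:
```python
from h import *
np.set_printoptions(precision=1,suppress=True)
S=lambda l:np.array(l)/7+[130,180]
th=-0.082; c=np.array([524.6,-176.2]); M=np.array([[np.cos(th),-np.sin(th)],[np.sin(th),np.cos(th)]])
loc=lambda P:(P[:,:2]-c)@M
print("tool loc",loc(np.array([[525.9,-161.6,0]])))
print('end top',loc(onz('scene',S([[355,557],[484,530]]),94)))
print('post tops',loc(onz('scene',S([[330,520],[345,520],[512,498],[540,483],[555,490]]),43)))
```

```text
tool loc [[ 0.1 14.7]]
end top [[93.6 -1.4]
 [92.6 40.2]]
post tops [[ 45.8 -15.1]
 [ 46.9 -10.1]
 [ 50.5  47.1]
 [ 46.6  57.3]
 [ 50.5  62. ]]
```

Tube centre 19.4 vs slot centre about 19 in the same view, so it's aligned. Lowering.

Call:
{"op": "send_rows", "data": {"targets": [[[0,0,8],[0,0,0],1],[[0,0,8],[0,0,0],1],[[0,0,6],[0,0,0],1],[[0,0,6],[0,0,0],1],[[0,0,4],[0,0,0],1],[[0,0,0],[0,0,0],1]]}}

```text
time_s: 13.4
tool_pos: [525.2, -160.8, 30.7]
tcp_rot: [-0.678, 0.735, 0.001, -0.0]
ft_force: [-0.5, 2.5, -6.7]
gripper_width: 43.4
```

Call:
{"op": "send_rows", "data": {"targets": [[[0,0,2],[0,0,0],1],[[0,0,2],[0,0,0],1],[[0,0,0],[0,0,0],1],[[0,0,0],[0,0,0],1]]}}

```text
time_s: 13.9
tool_pos: [525.6, -160.9, 27.4]
tcp_rot: [-0.678, 0.735, 0.0, 0.0]
ft_force: [-2.2, 4.0, -1.9]
gripper_width: 43.3
```

Call:
{"op": "send_rows", "data": {"targets": [[[0,0,1],[0,0,0],1],[[0,0,0],[0,0,0],1],[[0,0,0],[0,0,0],0.3],[[0,0,0],[0,0,0],0.3],[[0,0,0],[0,0,0],0.3],[[0,0,0],[0,0,0],0.3]]}}

```text
time_s: 14.65
tool_pos: [525.9, -161.6, 26.4]
tcp_rot: [-0.678, 0.735, -0.0, -0.0]
ft_force: [0.0, -0.4, -0.3]
gripper_width: 59.7
```

Call:
{"op": "send_rows", "data": {"targets": [[[0,0,-10],[0,0,0],0.3],[[0,0,-25],[0,0,0],0.3],[[0,0,-40],[0,0,0],0.3],[[0,0,-40],[0,0,0],0.3],[[0,0,-40],[0,0,0],0.3],[[0,0,-40],[0,0,0],0.3],[[0,0,-40],[0,0,0],0.3],[[0,0,0],[0,0,0],0.3]]}}

```text
time_s: 15.65
tool_pos: [527.1, -162.5, 264.7]
tcp_rot: [-0.678, 0.735, -0.002, 0.002]
ft_force: [-0.2, -0.4, 0.2]
gripper_width: 59.9
```

Run:
```python
from h import *
im=bot.camera('scene')[:,:,::-1]; cv2.imwrite('pics/s5.png',im)
crop('scene',55,175,235,295,4,'s5c',im)
print(bot.get_obs()['joint_positions'].round(2))
```

```text
[-0.6   0.37  1.07  1.84 -0.35  1.15 -1.06]
```

View pics/s5c.png

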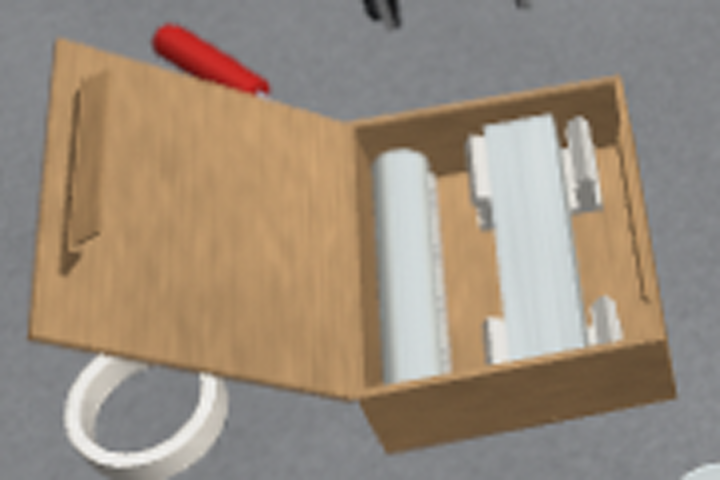

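Tube sits in both saddles, open bay clear. Closing the fingers and going over the flap to behind it.

Call:
{"op": "send_rows", "data": {"targets": [[[35,0,0],[0,0,0],1],[[35,0,0],[0,0,0],1],[[35,0,0],[0,0,0],1],[[35,0,0],[0,0,0],1],[[0,0,0],[0,0,0],1]]}}

```text
time_s: 16.32
tool_pos: [512.1, -303.6, 260.3]
tcp_rot: [-0.676, 0.737, 0.001, -0.001]
ft_force: [0.0, 0.6, 0.0]
gripper_width: 0.5
```

Run:
```python
from h import *
np.set_printoptions(precision=1,suppress=True)
o=bot.get_obs(); print(o['tool_pos'],o['joint_positions'].round(2))
S=lambda l:np.array(l)/4+[55,175]
th=-0.082; c=np.array([524.6,-176.2]); M=np.array([[np.cos(th),-np.sin(th)],[np.sin(th),np.cos(th)]])
loc=lambda P:(P[:,:2]-c)@M
print(loc(onz('scene',S([[485,127],[553,115],[585,347],[505,360]]),56)))
```

```text
[ 512.1 -303.6  260.3] [-0.3  0.5  1.   1.7 -0.4  1.2 -0.8]
[[-88.2  -4.1]
 [-88.4  39.6]
 [ 86.5  40.2]
 [ 85.1  -6.4]]
```

Call:
{"op": "send_rows", "data": {"targets": [[[35,0,-5],[0,0,0],1],[[35,0,0],[0,0,0],1],[[35,0,0],[0,0,0],1],[[35,0,0],[0,0,0],1],[[0,0,0],[0,0,0],1]]}}

```text
time_s: 16.95
tool_pos: [501.5, -441.6, 265.1]
tcp_rot: [-0.677, 0.736, 0.001, -0.001]
ft_force: [0.1, 0.5, 0.8]
gripper_width: -0.4
```

Run:
```python
from h import *
np.set_printoptions(precision=2,suppress=True)
o=bot.get_obs(); print(o['tool_pos'],o['joint_positions'])
im=bot.camera('scene')[:,:,::-1]; cv2.imwrite('pics/s6.png',im)
im=bot.camera('top')[:,:,::-1]; cv2.imwrite('pics/t6.png',im)
```

```text
[ 501.46 -441.64  265.08] [ 0.05  0.58  0.96  1.55 -0.49  1.27 -0.58]
```

View pics/s6.png

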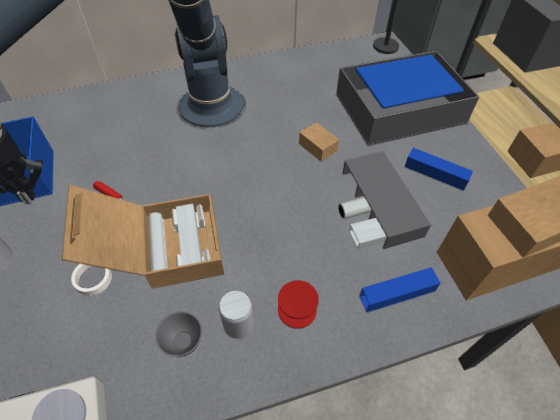

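View pics/t6.png

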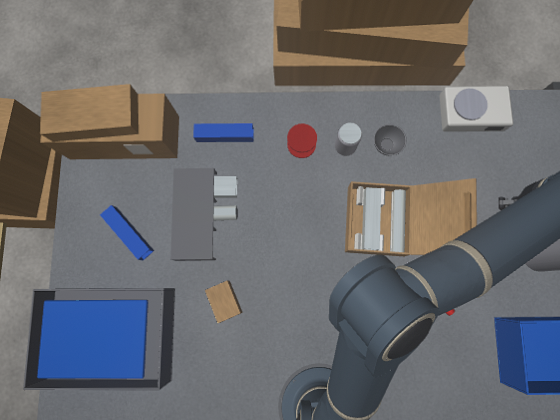

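Tube in place, arm behind the flap's free edge (scene (70,188)–(63,258)), fingers at scene (28,198). I'll turn the jaw knuckles along the hinge, then lower behind the flap.

Call:
{"op": "send_rows", "data": {"targets": [[[0,0,0],[0,0,-10.5],1],[[0,0,0],[0,0,-10.5],1],[[0,0,0],[0,0,-10.5],1],[[0,0,0],[0,0,-10.5],1],[[0,0,0],[0,0,-10.5],1],[[0,0,0],[0,0,-10.5],1],[[0,0,0],[0,0,-10.5],1],[[0,0,0],[0,0,-10.5],1]]}}

```text
time_s: 18.05
tool_pos: [504.2, -437.6, 265.8]
tcp_rot: [0.996, -0.088, -0.0, -0.001]
ft_force: [-0.1, -0.6, -0.5]
gripper_width: -0.4
```

Call:
{"op": "send_rows", "data": {"targets": [[[0,0,0],[0,0,-6],1],[[0,0,30],[0,0,0],1],[[0,0,35],[0,0,0],1],[[0,0,35],[0,0,0],1],[[0,0,0],[0,0,0],1],[[0,0,0],[0,0,0],1]]}}

```text
time_s: 18.8
tool_pos: [504.2, -439.8, 167.6]
tcp_rot: [0.999, -0.04, 0.001, 0.0]
ft_force: [-0.5, -0.2, 0.4]
gripper_width: 0.3
```

Run:
```python
from h import *
np.set_printoptions(precision=2,suppress=True)
o=bot.get_obs(); print(o['tool_pos'],o['joint_positions'],o['ft_force'])
Rm=R.from_quat(o['tcp_rot']).as_matrix();print(Rm)
th=-0.082; c=np.array([524.6,-176.2]); M=np.array([[np.cos(th),-np.sin(th)],[np.sin(th),np.cos(th)]])
p=(o['tool_pos'][:2]-c)@M; print(p)
prev=np.array([p[1],o['tool_pos'][2]])
for f in [2.4,2.2,2.0,1.8,1.6,1.4,1.2,1.0,.8,.6,.4,.25,.13]:
    u=np.array([np.cos(f),np.sin(f)]);n=np.array([-u[1],u[0]])
    if f>1.57: e=np.array([-90,72])+178*u+5*n; t=e-[11,22]
    else: e=np.array([-90,72])+155*u+5*n; t=e-[11,0]
    print(f,t,"delta ty,tz",-(t-prev)); prev=t
im=bot.camera('scene')[:,:,::-1]; cv2.imwrite('pics/s7.png',im)
crop('scene',0,120,200,300,4,'s7c',im)
```

```text
[ 504.15 -439.8   167.55] [ 0.29  0.56  0.54  1.64 -0.32  1.03  0.84] [-0.49 -0.23  0.36]
[[ 1.   -0.08  0.  ]
 [-0.08 -1.   -0.  ]
 [ 0.    0.   -1.  ]]
[   1.21 -264.39]
2.4 [-235.63  166.55] delta ty,tz [-28.75   1.01]
2.2 [-209.8   190.97] delta ty,tz [-25.84 -24.42]
2.0 [-179.62  209.77] delta ty,tz [-30.18 -18.8 ]
1.8 [-146.31  222.21] delta ty,tz [-33.31 -12.43]
1.6 [-111.2   227.78] delta ty,tz [-35.12  -5.57]
1.4 [-79.58 225.59] delta ty,tz [-31.61   2.18]
1.2 [-49.49 218.28] delta ty,tz [-30.09   7.32]
1.0 [-21.46 205.13] delta ty,tz [-28.03  13.15]
0.8 [  3.4  186.67] delta ty,tz [-24.86  18.46]
0.6 [ 24.1  163.65] delta ty,tz [-20.7   23.03]
0.4 [ 39.82 136.97] delta ty,tz [-15.71  26.68]
0.25 [ 47.94 115.19] delta ty,tz [-8.13 21.77]
0.13 [52.04 97.05] delta ty,tz [-4.1  18.14]
```

View pics/s7c.png

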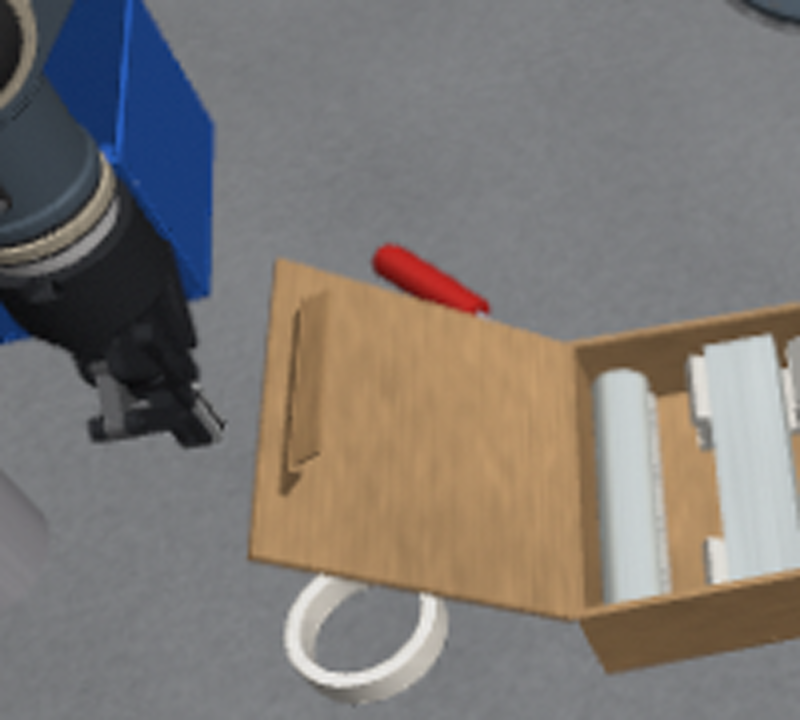

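Call:
{"op": "send_rows", "data": {"targets": [[[0,-14,3],[0,0,0],1],[[0,-15,3],[0,0,0],1],[[0,-13,-12],[0,0,0],1],[[0,-13,-12],[0,0,0],1],[[0,-15,-10],[0,0,0],1],[[0,-15,-9],[0,0,0],1],[[0,0,0],[0,0,0],1]]}}

```text
time_s: 19.73
tool_pos: [510.8, -352.5, 203.3]
tcp_rot: [0.999, -0.039, 0.0, -0.001]
ft_force: [0.5, 0.6, -0.6]
gripper_width: -0.0
```

Run:
```python
from h import *
o=bot.get_obs(); print(o['joint_positions'].round(2),o['ft_force'])
crop('scene',30,120,230,300,4,'s8c')
```

```text
[ 0.13  0.44  0.56  1.73 -0.27  1.05  0.7 ] [ 0.50494926  0.57050157 -0.59752704]
```

View pics/s8c.png

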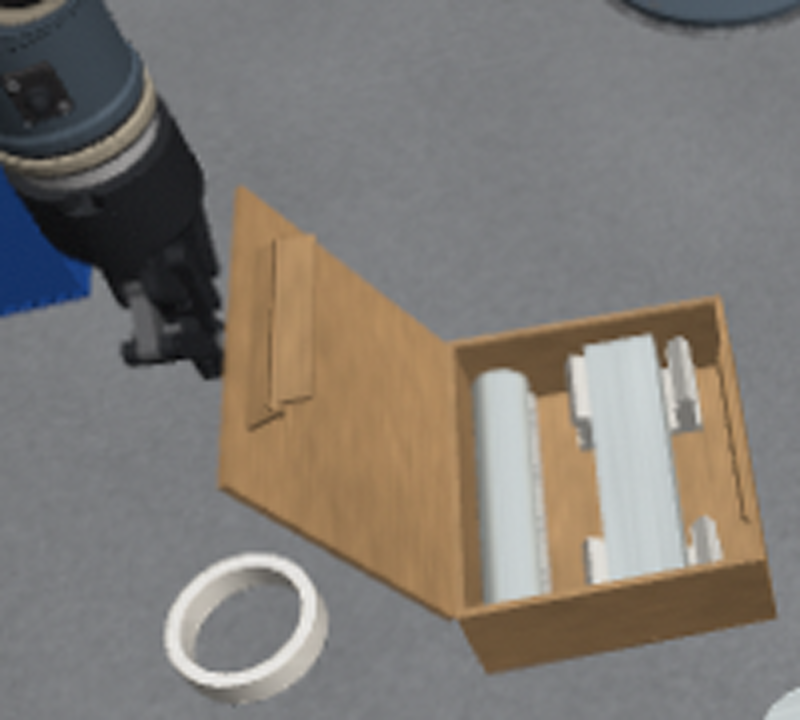

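Flap is rising with the fingers behind it. Continuing.

Call:
{"op": "send_rows", "data": {"targets": [[[0,-16,-7],[0,0,0],1],[[0,-17,-6],[0,0,0],1],[[0,-17,-3],[0,0,0],1],[[0,-18,-2],[0,0,0],1],[[0,-16,1],[0,0,0],1],[[0,-16,2],[0,0,0],1],[[0,-15,3],[0,0,0],1],[[0,-15,4],[0,0,0],1]]}}

```text
time_s: 20.78
tool_pos: [520.5, -225.0, 210.9]
tcp_rot: [0.999, -0.041, -0.0, -0.0]
ft_force: [0.2, -0.8, -0.9]
gripper_width: 0.8
```

Run:
```python
from h import *
o=bot.get_obs(); print(o['joint_positions'].round(2),o['ft_force'])
th=-0.082; c=np.array([524.6,-176.2]); M=np.array([[np.cos(th),-np.sin(th)],[np.sin(th),np.cos(th)]])
print((o['tool_pos'][:2]-c)@M)
crop('scene',60,100,260,280,4,'s9c')
```

```text
[-0.09  0.34  0.54  1.84 -0.2   1.02  0.45] [ 0.2464537  -0.78863696 -0.94943934]
[ -0.06679152 -48.92900291]
```

View pics/s9c.png

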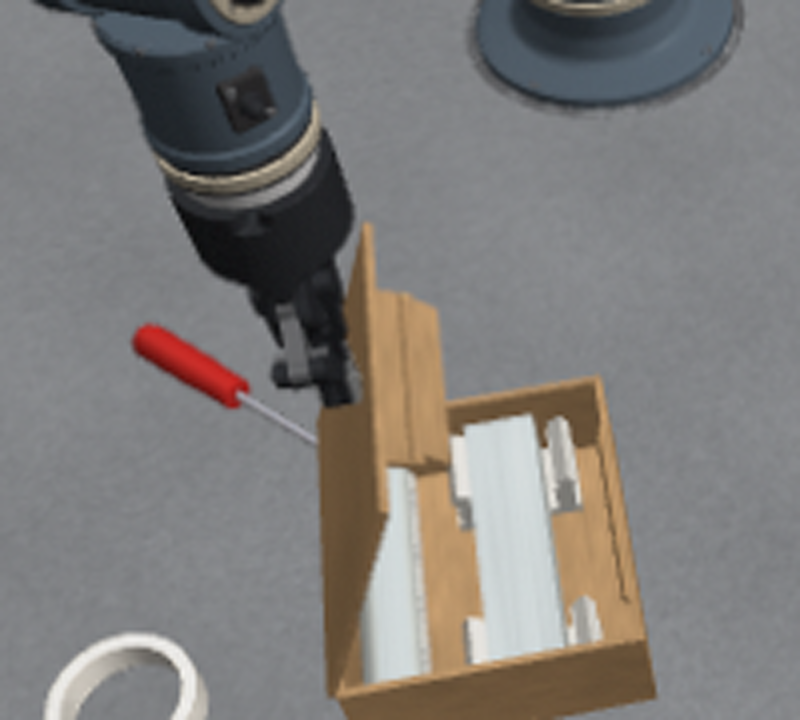

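Call:
{"op": "send_rows", "data": {"targets": [[[0,-14,2],[0,0,0],1],[[0,-14,4],[0,0,0],1],[[0,-13,9],[0,0,0],1],[[0,-12,9],[0,0,0],1],[[0,-11,11],[0,0,0],1],[[0,-10,12],[0,0,0],1],[[0,-8,13],[0,0,0],1],[[0,-8,13],[0,0,0],1]]}}

```text
time_s: 21.82
tool_pos: [527.6, -135.9, 137.2]
tcp_rot: [0.999, -0.041, -0.0, 0.0]
ft_force: [0.8, 0.1, 0.0]
gripper_width: 0.0
```

Call:
{"op": "send_rows", "data": {"targets": [[[0,-4,10],[0,0,0],1],[[0,-4,11],[0,0,0],1],[[0,0,0],[0,0,0],1]]}}

```text
time_s: 22.2
tool_pos: [527.8, -128.0, 116.3]
tcp_rot: [0.999, -0.04, -0.001, -0.0]
ft_force: [0.1, 0.3, -0.1]
gripper_width: 0.2
```

Run:
```python
from h import *
o=bot.get_obs(); print(o['joint_positions'].round(2),o['ft_force'])
th=-0.082; c=np.array([524.6,-176.2]); M=np.array([[np.cos(th),-np.sin(th)],[np.sin(th),np.cos(th)]])
print((o['tool_pos'][:2]-c)@M)
crop('scene',80,120,280,300,4,'s10c')
```

```text
[-0.21  0.42  0.48  1.98 -0.26  0.8   0.33] [ 0.06610874  0.25045302 -0.08560769]
[-0.78530789 48.29917577]
```

View pics/s10c.png

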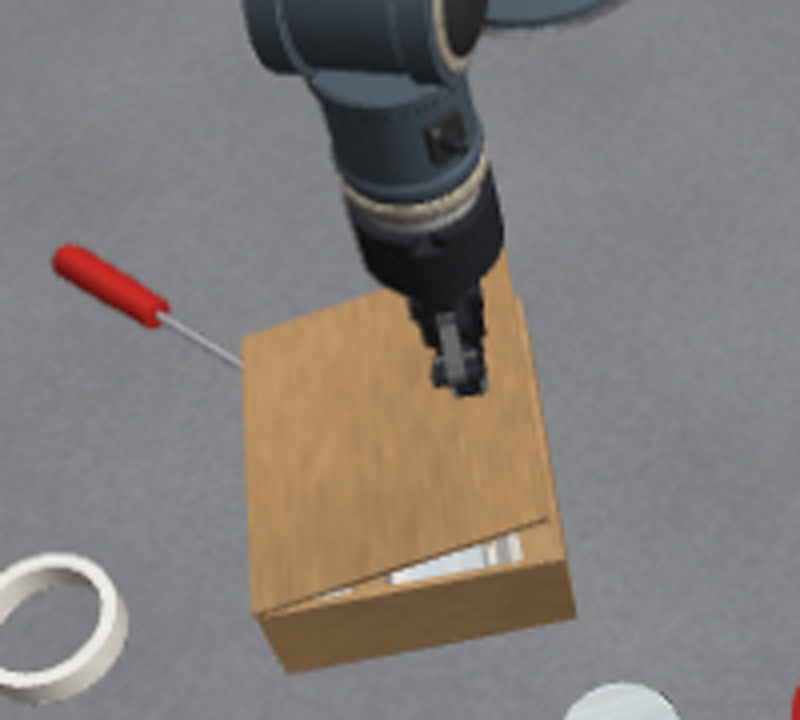

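Flap nearly shut, tab near the bead. Pressing down near the free edge.

Call:
{"op": "send_rows", "data": {"targets": [[[0,-4,8],[0,0,0],1],[[0,-4,8],[0,0,0],1],[[0,-1,6],[0,0,0],1],[[0,0,5],[0,0,0],1],[[0,0,5],[0,0,0],1],[[0,0,4],[0,0,0],1],[[0,0,3],[0,0,0],1],[[0,0,0],[0,0,0],1]]}}

```text
time_s: 23.25
tool_pos: [528.8, -119.8, 77.9]
tcp_rot: [0.999, -0.041, -0.0, 0.0]
ft_force: [-0.1, -0.4, -0.3]
gripper_width: 0.1
```

Run:
```python
from h import *
o=bot.get_obs(); print(o['tool_pos'],o['ft_force'])
crop('scene',120,160,240,280,6,'s11c')
```

```text
[ 528.75387989 -119.78135377   77.85771953] [-0.06886009 -0.37783969 -0.34419712]
```

View pics/s11c.png

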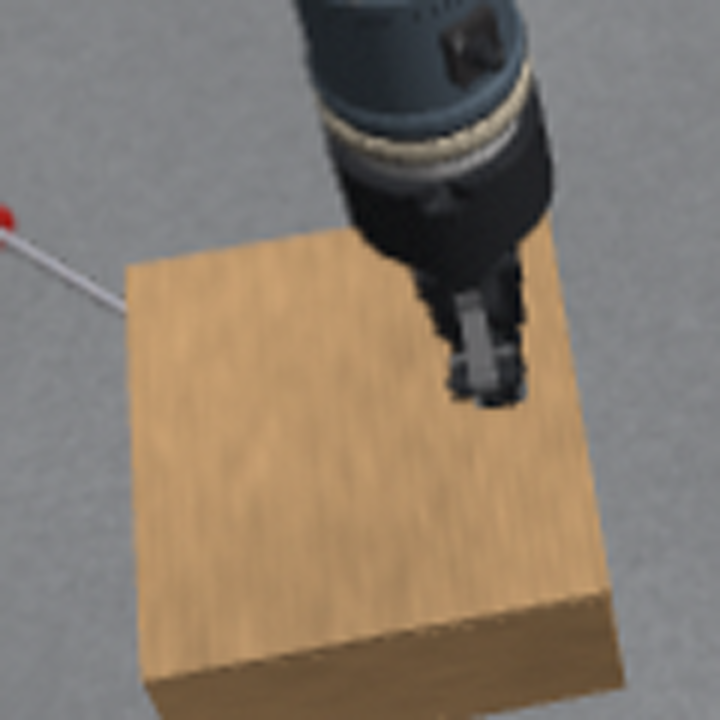

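Call:
{"op": "send_rows", "data": {"targets": [[[0,0,2],[0,0,0],1],[[0,0,2],[0,0,0],1],[[0,0,1],[0,0,0],1],[[0,0,0],[0,0,0],1],[[0,0,0],[0,0,0],1]]}}

```text
time_s: 23.92
tool_pos: [529.5, -119.8, 76.6]
tcp_rot: [0.999, -0.041, 0.001, -0.001]
ft_force: [-8.3, 1.9, 27.6]
gripper_width: 0.2
```

Call:
{"op": "send_rows", "data": {"targets": [[[0,0,-10],[0,0,0],1],[[0,0,-30],[0,0,0],1],[[0,0,-40],[0,0,0],1],[[0,-20,-40],[0,0,0],1],[[0,-40,-30],[0,0,0],1],[[0,-40,0],[0,0,0],1],[[0,-40,0],[0,0,0],1],[[0,0,0],[0,0,0],1]]}}

```text
time_s: 24.92
tool_pos: [540.5, 24.3, 223.0]
tcp_rot: [0.999, -0.037, -0.0, -0.001]
ft_force: [0.3, -0.8, -0.3]
gripper_width: 0.2
```

Run:
```python
from h import *
np.set_printoptions(precision=1,suppress=True)
im=bot.camera('scene')[:,:,::-1]; cv2.imwrite('pics/s12.png',im); crop('scene',130,180,240,290,6,'s12c',im)
im=bot.camera('top')[:,:,::-1]; cv2.imwrite('pics/t12.png',im)
```

```text
(no output)
```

View pics/s12c.png

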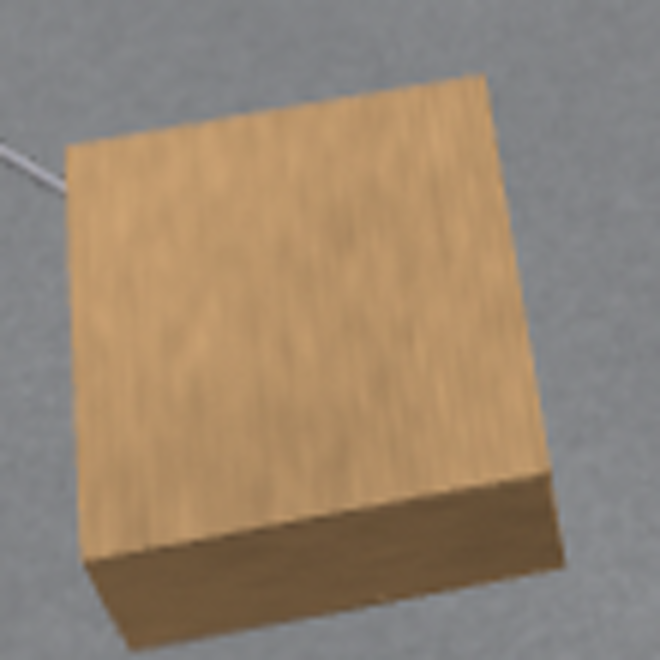

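View pics/t12.png

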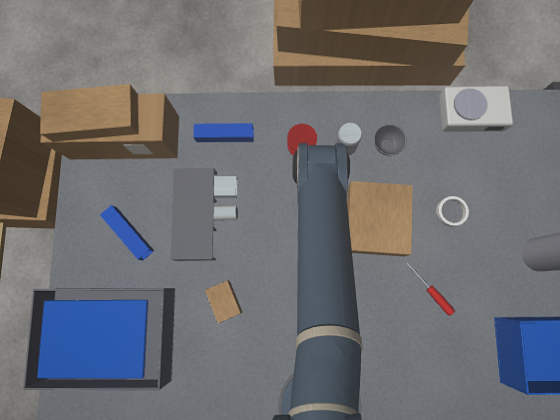

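The flap is flush on the rim with no gap along its edge in scene, the arm is clear, and the bystanders have not moved. Handing in.

Run:
```python
from bench import bot
o=bot.get_obs(); print(o['ft_force'],abs(o['dq']).max()); print(bot.hand_in())
```

```text
[-0.95720527 -0.99773799 -1.04391406] 0.02366180940854203
the job is handed in; nothing more can be done
None
```

I finished the whole sequence and handed it in at about 25 s of the 72 s; no verdict came back. I pulled the square tube (the low-x one in the rack) about 168 mm out by its free end and let it go on the bench. Then I picked it up by its middle, laid it in the saddles, and swung the flap up from behind and pressed it shut.

**Last checks:**
- **Tube in the saddles:** before the flap closed, the scene camera put its centre within about 2 mm of the slot centre both ways. Its top edges measured about 44 mm wide when projected at the seated height, so it looked properly down. I couldn't see it again once the flap was shut.
- **Flap:** under a firm press of about 28 N the fingertips stopped at 76.6 mm, right for a shut flap (about 77 mm). After I let go it stayed flush, with no gap in the pictures.
- **Other things:** the other two tubes and the loose bench items looked unmoved in the last top view. The arm was clear of the carton and showed no contact force beyond about 1 N.

**Disagreements:**
- The two cameras differed by about 5 mm in y. I aligned the tube to the slot within each view instead of trusting either one outright.
- While lowering the tube I felt a sideways push of up to 4 N against a saddle. It was gone after release.

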